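# Slide the loaded cutting board out over the tub and hold it

## Task

Slide the cutting board, with the melon on it, straight out along its stand until its outer end is right above the divider in the middle of the steel tub, so that I can scrape the melon off into the tub. So far out, it tips as soon as it is let go: finish while still holding its handle, with the board level on the stand. Slide it, do not lift it, keep all the melon on the board, and leave the tub, boxes, bowl and cups alone.

Things in the scene. Friction and masses are not known exactly. Their poses are not given: they have to be found in the camera images.
- stand: Low steel stand, fixed on the table: flat top 300 (x) by 240 (y) by 90 mm high. Origin: centre of its underside on the table. Its x axis points outward, towards the tub; its outer top edge is at x = +150 mm. The stand's direction on the table varies by about 14 degrees either side of the robot's +y.
- tub: Steel food tub, fixed on the table beyond the stand's outer edge and square to the stand: 320 (x) by 260 (y) by 65 mm high, 4 mm walls, with one full-height upright divider wall (4 mm) across its middle, at x = 0, running along its y axis. Origin: centre of its underside; x points outward, the same way as the stand's x. Its centre lies 205 to 255 mm beyond the stand's outer edge. Its rim is 25 mm below the board's underside.
- tub_mark (a point): Middle of the divider's top edge, 65 mm above the table; axes as the tub's.
- board: Loose wooden cutting board lying flat on the stand, 360 (x) by 180 (y) by 14 mm thick, about 0.55 kg, with a wooden bar handle standing on its inner end. Origin: centre of its underside; x points outward, to the tub. At the start its outer end overhangs the stand by 20 to 70 mm. It slides on the stand by friction. At the divider more than half of it overhangs, and it then takes roughly 2 to 14 N downward at the handle to stay level.
- board_end (a point): Middle of the lower edge of the board's outer end, at (180, 0, 0) mm in the board's frame.
- board_handle (a point): Centre of the handle's bar, at (-150, 0, 59) mm in the board's frame. The bar runs along the board's y: 110 mm long, 18 mm thick (x), 20 mm high, the underside 35 mm clear of the board's top; a post 18 mm square at each end, 74 mm clear between them. Take it from above with the fingers closing along the board's x.
- slice: Loose round watermelon slice, 110 mm across, 30 mm high, about 0.27 kg, lying flat on the outer half of the board. Origin: centre of its underside.
- chunk_a: Loose melon chunk 34 by 30 by 26 mm, 25 g, on the board near its middle, towards its +y side. Origin: centre of its underside.
- chunk_b: As chunk_a, towards the board's -y side.
- boxes: Bystander: stack of white take-away boxes, 136 by 136 by 110 mm high, on the table. Origin: centre of its underside.
- bowl: Bystander: empty steel bowl, 140 mm across, 60 mm high. Origin: centre of its underside.
- cups: Bystander: stack of paper cups, 72 mm across, about 106 mm high. Origin: centre of its underside.
Things that resemble listed ones, but are neither listed nor needed, are in the scene too. Leave any black or blue look-alike of the chunk_b alone.

How it is judged:
By the outcome, as a careful person would: the job done as asked, in the order asked, and still so for the second after the job is handed in, while the arm keeps its last pose, push and grip.
It also fails if it takes over 32 s, if anything falls off the work surface, if the arm or the gripper's body presses on something with over 40 N, if the wrist force passes 120 N, or if a joint passes its speed limit or range.

## Robot

A 6-joint arm with a two-finger parallel gripper is mounted at the origin on the work surface. World frame = base frame: x ahead of the robot, y to its left, z up, the work surface at z = 0. Lengths are in m, angles in rad, forces in N, time in s.
With the tool pointing down it reaches from about 0.3 to 0.875 m from the base axis. Payload 6.4 kg.
Tool frame: the origin (TCP) lies at the very end of the fingers, on their centre line; the grasp point (between the pads) lies 19 mm behind it; z points along the fingers, x is the direction in which the jaws open and shut, and the axes are right-handed (so a half turn about z gives the same grasp; the last joint's range is limited). The gripper opens to 85 mm and grips with 20 to 120 N. Pads are 22 mm wide; open, the fingers measure 114 mm over their backs; the gripper's body (76 mm by 85 mm) begins 54 mm behind the grasp point. The pads swing forward as they close: fully open they stand 13 mm farther back than shut.
Start: joints at [1.042, 0.181, 1.607, -0, 1.354, -0.206], TCP at [0.182, 0.545, 0.231] pointing down, gripper open.
Joint ranges: [-2.99, 2.99], [-0.89, 2.07], [0.3, 2.58], [-1.14, 4.28], [0, 2.63], [-3.12, 3.12]. Speed limits (rad/s): [2.57, 2.57, 3.01, 3.14, 3.14, 3.14].

## Interface

Orientations are given as a unit quaternion [w, x, y, z].
In Python, from bench import monitor, read_camera, env, spotter gives the robot as it stands.
- The arm moves only by the tool carry_out, never from a script. Its arguments are lists of equal length, an entry for each row: "jaw": the opening, from 0 (shut) to 1 (fully open); "translation": the shift along the tool's x, y, z in m, a list of three; "rotation": the turn, a rotation vector about the tool's x, y, z in degrees, a list of three. A call has 1 to 5 rows; each row shifts and turns the commanded pose from where the row before left it, along the tool's axes as they then stand; what a row does not reach is not made up. A row lasts 1/10 s, in which the tool goes at most 50 mm and 8.59 degrees, less where a joint would pass 70% of its speed; a pose out of reach is approached as far as the arm can. A call is refused whole if a number of a shift passes 0.05 or a number of a turn 8.59, either way. A call with a gripper value outside its range is refused whole. The fingers move at their own pace and stop on an object; "grip_force" is the grip in N (left out, the last holds). Time passes only in rows, so rows that do not move let the fingers close. It gives the time, the measured TCP pose, the force and the opening at its end, in the units of the state.
- monitor.read_state(): the state, without advancing time (a new reading comes with each control period).
- read_camera(name): name is "scene" or "side" or "wrist"; returns a dict with "color" (420x560x3 uint8, red, green, blue), "mtx" (3x3 intrinsics, pixels), "R" (3x3) and "t" (3): a world point X has camera coordinates R X + t. Camera axes: x right, y down, z forward; pixel columns grow to the right and rows downward; lengths in m; the calibration is good to about 2 mm. A picture is of the moment at which its call begins. There is no depth.
- env.hand_in(): hands the job in, once; it reports no verdict.
Trained networks look in a picture, given as the dict that the camera call returned (one of the last four; its "shot" number tells which), for a name from the list of things; names that differ only in an ending like _2 or _b are one class to them, and where a whole thing is asked for, a point or a joint stands for the part that bears it (a point fixed in the world has none). Each returns a list of dicts, best first, with "score" (0 to 1); they miss things now and then, are a little off and sometimes report something else, mostly with a low value. They report only what shows in the picture. A call takes as long as a camera call. They do not tell look-alikes from the thing itself.
- spotter.trace(picture, label): "pixels" (420x560 bool, what is visible of it) and "box" ([left, top, width, height] in pixels, round what is visible of it).
- spotter.mark_of(picture, label): "at" ([row, column] in pixels: a listed point, or the origin of a listed thing).
The state is a dict: "time": time; "q": joint angles; "qvel": joint speeds; "joint_efforts": joint torques, N m; "eef_pos": TCP position; "ee_rot": TCP orientation; "wrist_force": force on the tool from outside, world axes, zero at the start; "moment": the same for the moment, N m; "gripper_width": opening from 0.0 (shut) to 1.0 (fully open).
Only numpy, scipy, OpenCV 4.12 (cv2) and the standard library are available. Lean on these libraries where they do the work, as an engineer would, in place of code of your own. Each camera call takes 0.05 s, during which the arm holds its last target.

## Working session

There is one attempt and no reset: what is moved stays moved. The work goes in short steps, Python scripts to look and compute and a tool call to move; the robot and the scene stay as the last step left them, time stands still between calls to the robot, and variables do not carry over. Pictures are saved under pics/ and viewed, and the job is handed in when it is done.

Besides the shell and the picture viewer there is one more tool, called after "Call:" as name(argument=value, ...) on one line, values as JSON. carry_out: Moves the arm, as the interface text tells. Its arguments: {"type":"object","properties":{"jaw":{"type":"array","items":{"type":"number"}},"translation":{"type":"array","items":{"type":"array","items":{"type":"number"}}},"rotation":{"type":"array","items":{"type":"array","items":{"type":"number"}}},"grip_force":{"type":"number"}},"required":["jaw","translation","rotation"]}

```bash
ls; mkdir -p pics; cat > h.py <<'E'
import numpy as np, cv2
from bench import monitor, read_camera, env, spotter
def save(p,n): cv2.imwrite('pics/'+n+'.png',cv2.cvtColor(p['color'],cv2.COLOR_RGB2BGR))
def ray(p,rc,z):
    K=p['mtx'];d=p['R'].T@np.linalg.inv(K)@np.array([rc[1],rc[0],1.]);c=-p['R'].T@p['t']
    return c+d*(z-c[2])/d[2]
def proj(p,X):
    v=p['mtx']@(p['R']@np.asarray(X,float)+p['t']);return v[:2]/v[2]
E
python3 - <<'E'
from h import *
np.set_printoptions(precision=4,suppress=True)
for n in ['scene','side']:
    p=read_camera(n);save(p,n+'0')
    print(n,-p['R'].T@p['t'])
    for l,z in [('stand',0),('tub',0),('tub_mark',.065),('board',.09),('board_end',.09),('board_handle',.149),('slice',.104),('chunk_a',.104)]:
        for r in spotter.mark_of(p,l)[:3]:
            print(l,r['score'],np.round(r['at'],1),ray(p,r['at'],z))
s=monitor.read_state();print(s['time'],s['eef_pos'],s['ee_rot'],s['wrist_force'])
E
```

```text
pics
scene [ 1.4254 -0.1104  0.8366]
stand 0.65 [234.3 302.2] [ 0.551  -0.0506  0.    ]
tub 0.68 [237.9 439.3] [0.5735 0.315  0.    ]
tub_mark 0.68 [221.  442.2] [0.5779 0.3068 0.065 ]
board 0.8 [212.5 303.1] [ 0.5647 -0.0508  0.09  ]
board_end 0.79 [215.9 373.8] [0.5822 0.1269 0.09  ]
board_end 0.7 [191.6 242.8] [ 0.4745 -0.2095  0.09  ]
board_handle 0.85 [196.  245.3] [ 0.5673 -0.1946  0.149 ]
slice 0.49 [249.8 137.3] [ 0.7023 -0.4388  0.104 ]
chunk_a 0.83 [295.2 369.6] [0.8441 0.0719 0.104 ]
chunk_a 0.79 [289.7 330.8] [ 0.828  -0.0065  0.104 ]
chunk_a 0.71 [249.9 208.5] [ 0.7063 -0.275   0.104 ]
side [0.3336 0.8783 0.7111]
tub 0.61 [354.2 240.7] [0.5845 0.3147 0.    ]
tub_mark 0.77 [333.2 242.2] [0.5771 0.3165 0.065 ]
board 0.67 [228.5 294.3] [ 0.5633 -0.0413  0.09  ]
board_end 0.97 [265.5 267.5] [0.584  0.1272 0.09  ]
board_handle 0.75 [183.5 315.7] [ 0.5414 -0.1968  0.149 ]
slice 0.83 [241. 280.] [0.578  0.0434 0.104 ]
chunk_a 0.62 [277.4 204.7] [0.6978 0.2214 0.104 ]
chunk_a 0.57 [257.4 222.1] [0.6893 0.1441 0.104 ]
chunk_a 0.54 [211.2 266.3] [ 0.6539 -0.0835  0.104 ]
0.9 [0.1824 0.5453 0.2313] [ 0.      0.8116  0.5843 -0.    ] [-0.0164 -0.2038 -0.5498]
```

View pics/scene0.png

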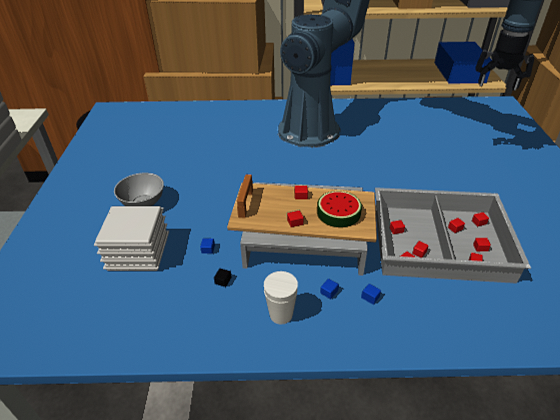

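View pics/side0.png

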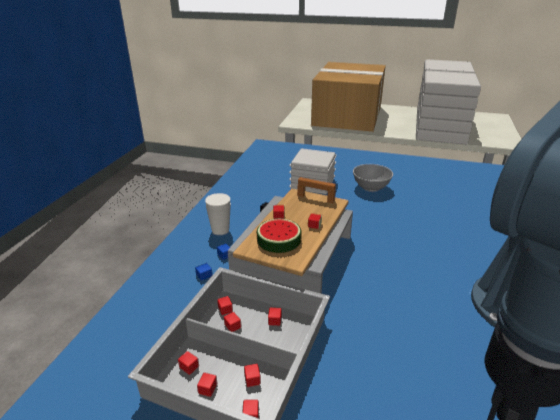

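The scene view shows the board on its stand, with the handle at (245,195) and the outer end near x=376. The slice is at (340,208) and the tub divider at (442,221). I'll zoom in to pick corners.

```bash
python3 - <<'E'
import cv2
a=cv2.imread('pics/scene0.png')[165:290,220:540];cv2.imwrite('pics/z1.png',cv2.resize(a,None,fx=2.5,fy=2.5,interpolation=cv2.INTER_CUBIC))
a=cv2.imread('pics/side0.png')[170:420,140:365];cv2.imwrite('pics/z2.png',cv2.resize(a,None,fx=2.4,fy=2.4,interpolation=cv2.INTER_CUBIC))
E
```

```text
(no output)
```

View pics/z1.png

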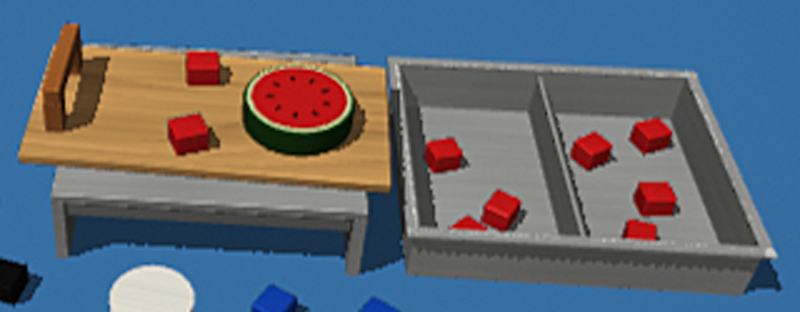

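View pics/z2.png

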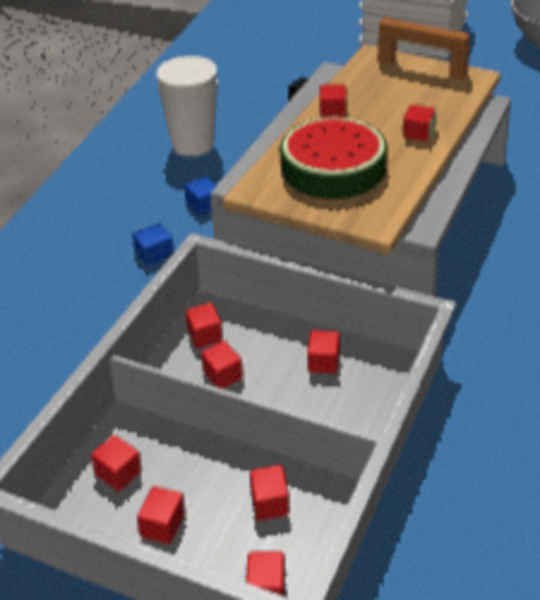

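```bash
cat > fit.py <<'E'
from h import *
from scipy.optimize import least_squares
np.set_printoptions(precision=4,suppress=True)
S=lambda a:np.array([a[0]/2.5+220-.3,a[1]/2.5+165-.3]); D=lambda a:np.array([a[0]/2.4+140-.3,a[1]/2.4+170-.3])
P={'s':read_camera('scene'),'d':read_camera('side')}
def fit(obs,x0):
    def pts(v):
        c,s=np.cos(v[2]),np.sin(v[2]);return [np.array([v[0]+c*X[0]-s*X[1],v[1]+s*X[0]+c*X[1],X[2]]) for _,X,_ in obs]
    def f(v): return np.concatenate([proj(P[o[0]],x)-o[2] for o,x in zip(obs,pts(v))])
    r=least_squares(f,x0,loss='soft_l1');print(r.x,np.degrees(r.x[2]));print(f(r.x).reshape(-1,2));return r.x
t=.104
B=fit([('s',(.18,.09,t),S((388,66))),('s',(.18,-.09,.09),S((390,190))),('s',(-.18,-.09,t),S((20,157))),
 ('d',(.18,-.09,t),D((223,204))),('d',(.18,.09,t),D((389,242))),('d',(-.18,.09,t),D((499,73))),('d',(-.18,-.09,t),D((366,46)))],[.56,-.05,1.5])
z=.065
T=fit([('s',(-.16,.13,z),S((388,58))),('s',(.16,.13,z),S((693,72))),('s',(.16,-.13,z),S((776,252))),('s',(-.16,-.13,z),S((406,245))),
 ('d',(-.16,-.13,z),D((195,236))),('d',(-.16,.13,z),D((454,303))),('d',(.16,-.13,z),D((-2,495))),('d',(0,-.126,z),D((113,360))),('d',(0,.126,z),D((376,438)))],[.577,.315,1.5])
St=fit([('d',(.15,-.12,.09),D((214,196))),('d',(.15,.12,.09),D((435,248))),('d',(-.15,.12,.09),D((510,100))),('s',(-.15,-.12,.09),S((53,195))),('s',(.15,-.12,.09),S((368,213)))],[.56,-.05,1.5])
for n,v in(('board',B),('stand',St)):
    u=np.array([np.cos(v[2]),np.sin(v[2])]);w=np.array([-u[1],u[0]])
    d=T[:2]-v[:2];print(n,'tub offset along',d@u,'across',d@w)
u=np.array([np.cos(B[2]),np.sin(B[2])]);print('handle',B[:2]-.15*u,'travel',(T[:2]-B[:2])@u-.18)
s=monitor.read_state();print(s['time'],s['q'],s['ee_rot'])
E
python3 fit.py
```

```text
[ 0.5611 -0.0475  1.434 ] 82.16498933785688
[[ 0.131  -0.6151]
 [ 1.1971  1.0756]
 [-0.3474 -1.6894]
 [-0.6321 -2.5751]
 [ 0.935   0.898 ]
 [ 0.6609 -1.2262]
 [-1.4699 -1.6224]]
[0.5815 0.3151 1.4721] 84.34354356670165
[[ 3.8146  0.1869]
 [-0.8837 -0.2181]
 [-2.9811 -2.6875]
 [ 5.297  -7.5256]
 [ 0.2322  1.8686]
 [-2.6394  1.3577]
 [-3.7462 -0.8541]
 [-0.8505 -4.1897]
 [ 3.7309 -1.5587]]
[ 0.5636 -0.0426  1.4701] 84.23058005587808
[[-1.8194 -1.7745]
 [ 0.0532 -0.4839]
 [ 0.3587 -1.6645]
 [-0.0236 -0.7402]
 [ 1.4811 -0.895 ]]
board tub offset along 0.3620818674954553 across 0.029177881421400164
stand tub offset along 0.3577403571562492 across 0.018175899810025885
handle [ 0.5406 -0.1961] travel 0.1820818674954553
1.0 [ 1.0417  0.1808  1.607   0.      1.3538 -0.2063] [-0.      0.8115  0.5843 -0.    ]
```

```bash
cat > ov.py <<'E'
import sys
from fit import *
def draw(n,crop,f):
    p=P[n];im=cv2.cvtColor(p['color'],cv2.COLOR_RGB2BGR)
    r0,r1,c0,c1=crop;im=cv2.resize(im[r0:r1,c0:c1],None,fx=f,fy=f,interpolation=cv2.INTER_CUBIC)
    for v,hx,hy,zz,c in((B,.18,.09,(.09,.104),(255,0,0)),(T,.16,.13,(0,.065),(0,255,255)),(St,.15,.12,(.09,),(0,255,0))):
        for z in zz:
            q=[]
            for X in((hx,hy),(hx,-hy),(-hx,-hy),(-hx,hy)):
                co,s=np.cos(v[2]),np.sin(v[2]);q.append((proj(p,(v[0]+co*X[0]-s*X[1],v[1]+s*X[0]+co*X[1],z))+.5-[c0,r0])*f)
            cv2.polylines(im,[np.int32(np.array(q)*8)],True,c,1,cv2.LINE_AA,3)
    cv2.imwrite(f'pics/ov_{n}{sys.argv[1]}.png',im)
draw('s',(165,290,220,540),2.5);draw('d',(170,420,140,365),2.4)
E
python3 ov.py 1 | tail -3
```

```text
stand tub offset along 0.3577403571562492 across 0.018175899810025885
handle [ 0.5406 -0.1961] travel 0.1820818674954553
1.1 [ 1.0417  0.1808  1.607  -0.      1.3538 -0.2063] [0.     0.8115 0.5843 0.    ]
```

View pics/ov_s1.png

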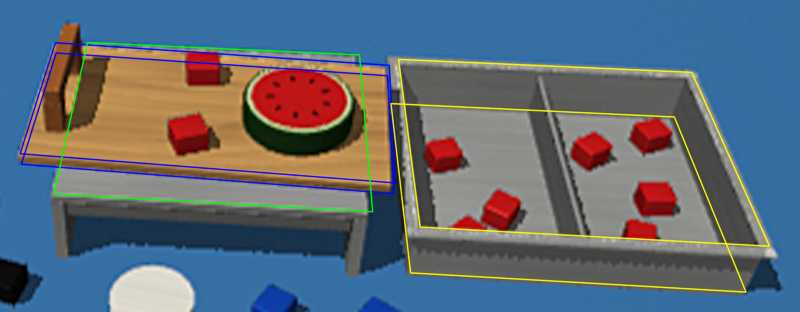

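View pics/ov_d1.png

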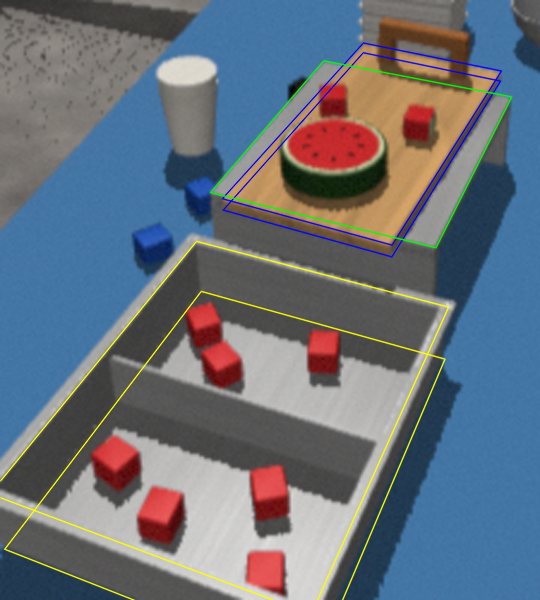

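```bash
cat > fit2.py <<'E'
from fit import *
obs=[('s',(-1,1,z),S((388,58))),('s',(1,1,z),S((693,72))),('s',(1,-1,z),S((776,253))),('s',(-1,-1,z),S((406,242))),
 ('d',(-1,-1,z),D((195,236))),('d',(-1,1,z),D((455,303)))]
# divider: top-edge midline points -> line constraint in ground
div=[('s',S((541,77))),('s',S((580,237))),('d',D((114,357))),('d',D((376,440)))]
for o in div: print('div pt',o[0],ray(P[o[0]],o[1][::-1],.065))
def f(v,sp=None):
    x,y,a,hx,hy=v;c,s=np.cos(a),np.sin(a)
    r=[]
    for n,X,o in obs:
        if sp and n!=sp: continue
        X=(X[0]*hx,X[1]*hy);r+=list(proj(P[n],(x+c*X[0]-s*X[1],y+s*X[0]+c*X[1],z))-o)
    for n,o in div:
        if sp and n!=sp: continue
        g=ray(P[n],o[::-1],z);r.append(400*((g[0]-x)*c+(g[1]-y)*s))
    return np.array(r)
for sp in(None,'s','d'):
    r=least_squares(f,[.58,.315,1.47,.165,.135],args=(sp,));print(sp,r.x,np.degrees(r.x[2]),f(r.x,sp))
E
python3 fit2.py | tail -25
```

```text
[ 5.297  -7.5256]
 [ 0.2322  1.8686]
 [-2.6394  1.3577]
 [-3.7462 -0.8541]
 [-0.8505 -4.1897]
 [ 3.7309 -1.5587]]
[ 0.5636 -0.0426  1.4701] 84.23058005587808
[[-1.8194 -1.7745]
 [ 0.0532 -0.4839]
 [ 0.3587 -1.6645]
 [-0.0236 -0.7402]
 [ 1.4811 -0.895 ]]
board tub offset along 0.3620818674954553 across 0.029177881421400164
stand tub offset along 0.3577403571562492 across 0.018175899810025885
handle [ 0.5406 -0.1961] travel 0.1820818674954553
1.2 [ 1.0417  0.1808  1.607  -0.      1.3538 -0.2063] [ 0.      0.8116  0.5843 -0.    ]
div pt s [0.4735 0.32   0.065 ]
div pt s [0.7124 0.2906 0.065 ]
div pt d [0.7005 0.3096 0.065 ]
div pt d [0.4615 0.335  0.065 ]
None [0.5855 0.3123 1.4648 0.1668 0.137 ] 83.9245956708081 [ 0.7694 -0.8132  0.9598 -0.4824  0.3196  0.9899  1.3199 -3.4855 -1.4132
 -1.5731 -0.2454 -0.5531 -1.6884 -3.2787  3.8032  3.771 ]
s [0.5893 0.3079 1.4726 0.1671 0.1371] 84.37273290928145 [-1.0316  0.29   -0.5501  0.0829 -0.443   1.9143  0.1224 -1.8019  0.2803
 -2.0629]
d [0.5823 0.3222 1.4688 0.1735 0.1346] 84.15827830308979 [ 0.0568 -0.217  -0.0521  0.199  -0.18    0.18  ]
```

```bash
python3 - <<'E'
import cv2
a=cv2.imread('pics/scene0.png')[180:280,370:530];cv2.imwrite('pics/z3.png',cv2.resize(a,None,fx=5,fy=5,interpolation=cv2.INTER_NEAREST))
a=cv2.imread('pics/side0.png')[260:400,140:335];cv2.imwrite('pics/z4.png',cv2.resize(a,None,fx=4,fy=4,interpolation=cv2.INTER_NEAREST))
E
```

```text
(no output)
```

View pics/z3.png

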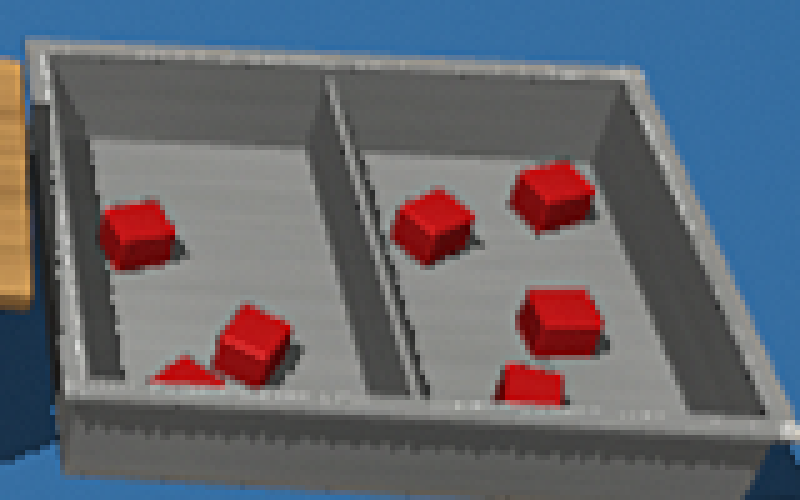

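View pics/z4.png

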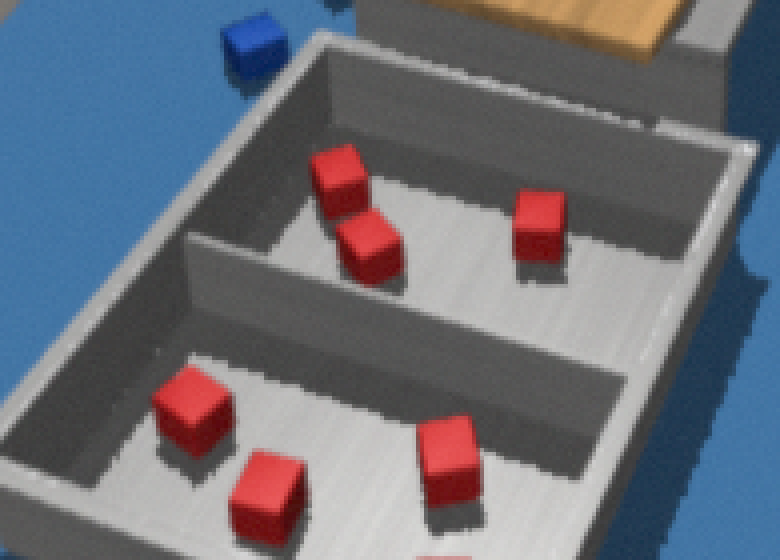

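```bash
cat > tri.py <<'E'
from h import *
np.set_printoptions(precision=4,suppress=True)
p=read_camera('scene');d=read_camera('side')
print(p['mtx'],d['mtx']);print(p['R'],d['R'])
S=lambda a:np.array([a[0]/2.5+220-.3,a[1]/2.5+165-.3]); D=lambda a:np.array([a[0]/2.4+140-.3,a[1]/2.4+170-.3])
def tri(a,b):
    M=[];
    for c,u in((p,a),(d,b)):
        Q=c['mtx']@np.c_[c['R'],c['t']]
        M+=[u[0]*Q[2]-Q[0],u[1]*Q[2]-Q[1]]
    M=np.array(M);X=np.linalg.lstsq(M[:,:3],-M[:,3],rcond=None)[0]
    return X,proj(p,X)-a,proj(d,X)-b
for n,a,b in [('div far +y',(435.7,195.3),(296,353.7)),('div near',(452.2,259.4),(187,318.7)),('rim inner-far',S((388,58)),D((455,302))),('rim inner near',S((406,242)),D((195,236))),
 ('board far outer top',S((388,66)),D((389,242))),('board near outer top',S((390,183)),D((223,202))),('board near inner top',S((20,157)),D((366,46)))]:
    print(n,*tri(a,b))
for l in('boxes','bowl','cups'):
  for c in(p,d):
    r=spotter.mark_of(c,l); print(l,[(q['score'],ray(c,q['at'],0)) for q in r[:2]])
E
python3 tri.py
```

```text
[[446.2846   0.     281.7004]
 [  0.     446.2846 211.0568]
 [  0.       0.       1.    ]] [[429.6957   0.     282.4227]
 [  0.     429.6957 210.8624]
 [  0.       0.       1.    ]]
[[ 0.0137  0.9999 -0.0092]
 [ 0.6521 -0.0159 -0.758 ]
 [-0.758   0.0044 -0.6522]] [[-0.9618 -0.2736 -0.0011]
 [-0.1396  0.4942 -0.8581]
 [ 0.2353 -0.8252 -0.5135]]
div far +y [0.4625 0.3257 0.0546] [0.5469 0.5943] [ 1.0161 -0.7664]
div near [0.7049 0.2987 0.0546] [0.8954 0.7563] [ 1.2611 -0.7082]
rim inner-far [0.4316 0.1589 0.0625] [-0.0743 -0.0996] [-0.1251  0.1173]
rim inner near [0.7046 0.1286 0.0558] [-0.6082 -0.6409] [-0.7639  0.5453]
board far outer top [0.4992 0.1419 0.1046] [-0.1011 -0.1342] [-0.158   0.1465]
board near outer top [0.6728 0.1161 0.099 ] [0.5095 0.5754] [ 0.649  -0.5101]
board near inner top [ 0.6223 -0.239   0.0971] [-0.3254 -0.533 ] [-0.3562  0.4077]
boxes [(0.94, array([ 0.6056, -0.4764,  0.    ]))]
boxes [(0.93, array([ 0.6101, -0.4747,  0.    ]))]
bowl [(0.81, array([ 0.4065, -0.5242,  0.    ]))]
bowl [(0.72, array([ 0.3965, -0.4859,  0.    ]))]
cups [(0.88, array([ 0.8131, -0.1179,  0.    ])), (0.6, array([ 0.3847, -0.0437,  0.    ]))]
cups [(0.55, array([ 0.8141, -0.0995,  0.    ]))]
```

The two cameras agree to within a few mm in triangulation: travel is about 0.182 m, and the handle is near (0.54, -0.196). I'll move over to the handle next.

Call:
carry_out(jaw=[1,1,1,1,1], translation=[[-0.034,0.034,0],[-0.034,0.034,0],[-0.034,0.034,0],[-0.034,0.034,0],[-0.034,0.034,0]], rotation=[[0,0,0],[0,0,0],[0,0,0],[0,0,0],[0,0,0]])

```text
time: 2.1
eef_pos: [0.2901, 0.3286, 0.2315]
ee_rot: [0.0, 0.811, 0.585, 0.0]
wrist_force: [0.9, -0.1, 0.4]
gripper_width: 1.002
```

Call:
carry_out(jaw=[1,1,1,1,1], translation=[[-0.034,0.034,0],[-0.034,0.034,0],[-0.034,0.034,0],[-0.034,0.034,0],[-0.034,0.034,0]], rotation=[[0,0,0],[0,0,0],[0,0,0],[0,0,0],[0,0,0]])

```text
time: 2.6
eef_pos: [0.3976, 0.1131, 0.2318]
ee_rot: [0.0, 0.812, 0.584, 0.001]
wrist_force: [1.2, -0.2, -0.4]
gripper_width: 1.0
```

Call:
carry_out(jaw=[1,1,1,1,1], translation=[[-0.034,0.034,0],[-0.034,0.034,0],[-0.034,0.034,0],[-0.034,0.034,0],[-0.034,0.034,0]], rotation=[[0,0,0],[0,0,0],[0,0,0],[0,0,0],[0,0,0]])

```text
time: 3.1
eef_pos: [0.5049, -0.1022, 0.2315]
ee_rot: [0.0, 0.812, 0.584, 0.0]
wrist_force: [0.1, -0.2, 1.3]
gripper_width: 0.998
```

Call:
carry_out(jaw=[1,1,1,1], translation=[[-0.034,0.034,0],[-0.034,0.03,0],[0,0,0],[0,0,0]], rotation=[[0,0,0],[0,0,0],[0,0,-6],[0,0,-6]])

```text
time: 3.5
eef_pos: [0.5435, -0.1866, 0.2307]
ee_rot: [-0.0, 0.745, 0.667, -0.0]
wrist_force: [-1.2, 1.3, -0.9]
gripper_width: 1.003
```

```bash
python3 - <<'E'
from h import *
np.set_printoptions(precision=4,suppress=True)
w=read_camera('wrist');save(w,'w1');s=monitor.read_state()
print(s['time'],s['eef_pos'],s['ee_rot'],s['q'],s['wrist_force'])
for l in('board_handle','board'):
  for r in spotter.mark_of(w,l): print(l,r,ray(w,r['at'],.149 if 'h' in l else .09))
E
```

```text
3.55 [ 0.5434 -0.1859  0.2308] [-0.0004  0.7434  0.6688 -0.0001] [-0.5362  0.1802  1.6088  0.0001  1.3535 -2.0015] [ 0.654   0.2989 -0.4621]
board_handle {'at': [211.4, 270.4], 'score': 0.8} [ 0.5386 -0.1977  0.149 ]
board {'at': [198.4, 456.4], 'score': 0.62} [ 0.563  -0.0479  0.09  ]
board {'at': [140.5, 458.2], 'score': 0.33} [ 0.5152 -0.0479  0.09  ]
```

View pics/w1.png

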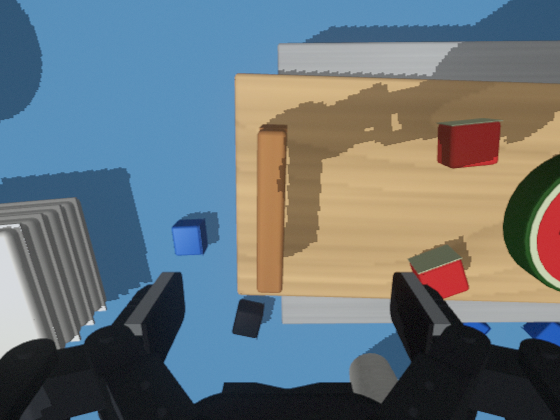

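```bash
python3 - <<'E'
from h import *
np.set_printoptions(precision=4,suppress=True)
w=read_camera('wrist')
def g(c,r,z): return ray(w,(r,c),z)
def ang(a,b): return np.degrees(np.arctan2(*(b-a)[1::-1]))
e=[g(*q) for q in((258,130,.159),(286,130,.159),(257,291,.159),(282,291,.159))];print(np.array(e),sum(e)/4)
m1=(e[0]+e[1])/2;m2=(e[2]+e[3])/2;print('bar len',np.linalg.norm(m1-m2),'yaw',ang(m1,m2)+90)
print('board edges yaw',ang(g(235,75,.104),g(555,83,.104)),ang(g(237,293,.104),g(555,302,.104)),'inner',ang(g(235,75,.104),g(237,293,.104))+90)
print('inner edge',g(235,75,.104),g(237,293,.104))
print('stand yaw',ang(g(278,43,.09),g(555,42,.09)),ang(g(282,323,.09),g(480,325,.09)),'inner',ang(g(278,43,.09),g(282,323,.09))+90, g(278,43,.09),g(282,323,.09))
E
```

```text
[[ 0.4845 -0.1961  0.159 ]
 [ 0.4864 -0.1796  0.159 ]
 [ 0.591  -0.2117  0.159 ]
 [ 0.593  -0.1948  0.159 ]] [ 0.5387 -0.1955  0.159 ]
bar len 0.10768638934184513 yaw 81.76966316906318
board edges yaw 82.06122180511284 81.51054363635382 inner 81.46374396881941
inner edge [ 0.4486 -0.2118  0.104 ] [ 0.6223 -0.2379  0.104 ]
stand yaw 83.60141015942843 82.66294320707979 inner 83.86030183181914 [ 0.4295 -0.1789  0.09  ] [ 0.6663 -0.2044  0.09  ]
```

The wrist view shows the bar at cols 257–287, rows 128–293. That puts the handle at (0.539, -0.196), with board yaw about 81.8° and stand yaw about 83.7°. Next I'll align the gripper, descend and grip.

Call:
carry_out(jaw=[1,1,1,1,1], translation=[[-0.0104,-0.0036,0],[0,0,0.025],[0,0,0.03],[0,0,0.03],[0,0,0.016]], rotation=[[0,0,2.1],[0,0,0],[0,0,0],[0,0,0],[0,0,0]])

```text
time: 4.2
eef_pos: [0.537, -0.1944, 0.1278]
ee_rot: [-0.001, 0.759, 0.651, -0.001]
wrist_force: [-0.2, 0.2, -0.2]
gripper_width: 1.003
```

```bash
python3 - <<'E'
from h import *
np.set_printoptions(precision=4,suppress=True)
w=read_camera('wrist');save(w,'w2');s=monitor.read_state()
print(s['time'],s['eef_pos'],s['ee_rot'],s['wrist_force'])
E
```

```text
4.25 [ 0.536  -0.1938  0.1258] [-0.003   0.759   0.651  -0.0011] [-2.5193  0.4391 -1.8101]
```

View pics/w2.png

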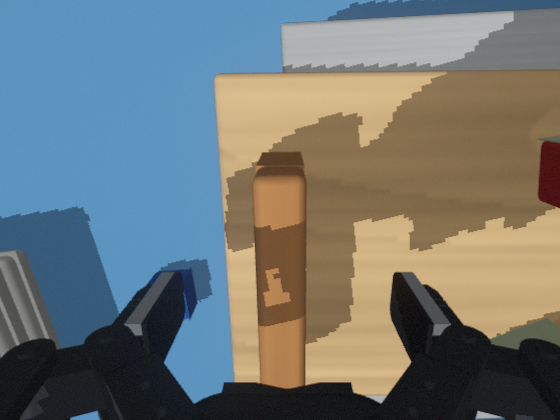

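Call:
carry_out(jaw=[1,1], translation=[[-0.002,0,-0.001],[0,0,0]], rotation=[[0,0,0],[0,0,0]])

```text
time: 4.45
eef_pos: [0.5391, -0.1978, 0.1329]
ee_rot: [0.001, 0.759, 0.652, 0.0]
wrist_force: [-0.0, 0.1, 0.4]
gripper_width: 1.002
```

Call:
carry_out(jaw=[0.3,0.1,0,0,0], translation=[[0,0,0],[0,0,0],[0,0,0],[0,0,0],[0,0,0]], rotation=[[0,0,0],[0,0,0],[0,0,0],[0,0,0],[0,0,0]], grip_force=40)

```text
time: 4.95
eef_pos: [0.5385, -0.1969, 0.1317]
ee_rot: [0.0, 0.758, 0.652, -0.0]
wrist_force: [-0.6, -0.8, -2.2]
gripper_width: 0.2
```

Call:
carry_out(jaw=[0,0,0,0], translation=[[0,0,0],[0,0,0],[0,0,0],[0,0,0]], rotation=[[0,0,0],[0,0,0],[0,0,0],[0,0,0]], grip_force=70)

```text
time: 5.35
eef_pos: [0.5385, -0.197, 0.1317]
ee_rot: [0.0, 0.758, 0.652, 0.0]
wrist_force: [-2.3, -0.2, 4.9]
gripper_width: 0.194
```

```bash
python3 - <<'E'
from h import *
np.set_printoptions(precision=4,suppress=True)
for i in range(2):
    w=read_camera('wrist' if i else 'side');s=monitor.read_state()
    print(s['time'],s['eef_pos'],s['ee_rot'],s['wrist_force'],s['moment'],s['gripper_width'])
save(w,'w3')
E
```

```text
5.4 [ 0.5385 -0.197   0.1317] [0.0003 0.758  0.6522 0.    ] [-1.4735 -0.484   5.0437] [-0.0492  0.2522  0.2929] 0.19380672141749616
5.45 [ 0.5385 -0.197   0.1317] [0.0003 0.758  0.6522 0.    ] [-1.327  0.481  5.33 ] [-0.0532  0.2823  0.2611] 0.1974759176317512
```

View pics/w3.png

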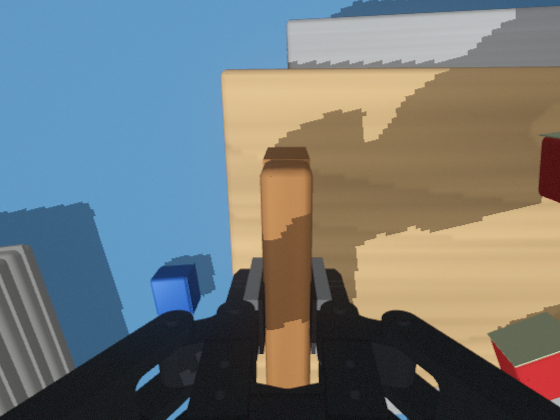

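Call:
carry_out(jaw=[0,0,0,0,0], translation=[[0.001,0,0],[0.002,-0.0001,0],[0.003,-0.0001,0],[0.004,-0.0001,0],[0.005,0,0]], rotation=[[0,0,-0.3],[0,0,-0.5],[0,0,-0.5],[0,0,-0.5],[0,0,-0.4]])

```text
time: 5.95
eef_pos: [0.5407, -0.1836, 0.1317]
ee_rot: [0.002, 0.746, 0.666, -0.0]
wrist_force: [0.2, -6.0, 2.3]
gripper_width: 0.196
```

Call:
carry_out(jaw=[0,0,0,0,0], translation=[[0.006,0,0],[0.006,0,0],[0.006,0,0],[0.006,0,0],[0.006,0,0]], rotation=[[0,0,0],[0,0,0],[0,0,0],[0,0,0],[0,0,0]])

```text
time: 6.45
eef_pos: [0.5438, -0.1537, 0.1317]
ee_rot: [0.001, 0.746, 0.666, -0.001]
wrist_force: [-0.9, -6.4, 2.9]
gripper_width: 0.198
```

```bash
cat > st.py <<'E'
from h import *
import sys
np.set_printoptions(precision=4,suppress=True)
for n in sys.argv[2:]:
    w=read_camera(n);save(w,n+sys.argv[1])
s=monitor.read_state()
from scipy.spatial.transform import Rotation as R
q=s['ee_rot'];M=R.from_quat([q[1],q[2],q[3],q[0]]).as_matrix()
print(s['time'],s['eef_pos'],'yaw',np.degrees(np.arctan2(M[1,0],M[0,0])),'x tilt deg',np.degrees(M[2,0]),'F',s['wrist_force'],s['moment'],s['gripper_width'])
E
python3 st.py 4 side
```

```text
6.5 [ 0.5438 -0.1527  0.1317] yaw 83.57483261303867 x tilt deg -0.11283384572133043 F [-1.479  -5.373   2.2019] [-0.7085  0.1741 -0.0933] 0.1991298004279501
```

View pics/side4.png

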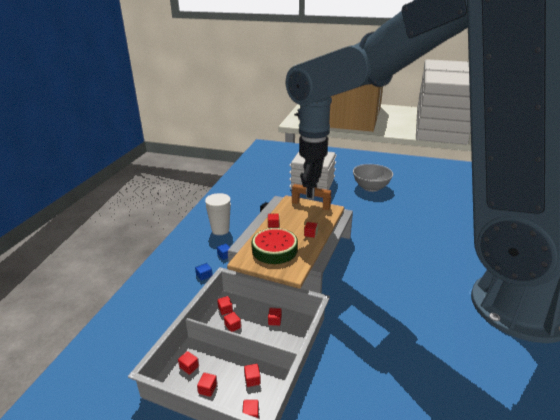

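Call:
carry_out(jaw=[0,0,0,0,0], translation=[[0.006,0,0],[0.007,0,0],[0.007,0,0],[0.007,0,0],[0.007,0,0]], rotation=[[0,0,0],[0,0,0],[0,0,0],[0,0,0],[0,0,0]])

```text
time: 7.0
eef_pos: [0.5475, -0.1199, 0.1317]
ee_rot: [0.001, 0.746, 0.666, -0.0]
wrist_force: [-0.7, -6.6, 3.2]
gripper_width: 0.196
```

Call:
carry_out(jaw=[0,0,0,0,0], translation=[[0.007,0,0],[0.007,0,0],[0.007,0,0],[0.007,0,0],[0.006,0,0]], rotation=[[0,0,0],[0,0,0],[0,0,0],[0,0,0],[0,0,0]])

```text
time: 7.5
eef_pos: [0.5514, -0.086, 0.1317]
ee_rot: [0.001, 0.746, 0.666, -0.0]
wrist_force: [-0.8, -7.0, 5.2]
gripper_width: 0.199
```

Call:
carry_out(jaw=[0,0,0,0,0], translation=[[0.006,0,0],[0.006,0,0],[0.006,0,0],[0.005,0,0],[0.004,0,0]], rotation=[[0,0,0],[0,0,0],[0,0,0],[0,0,0],[0,0,0]])

```text
time: 8.0
eef_pos: [0.5544, -0.0592, 0.1318]
ee_rot: [0.001, 0.746, 0.666, -0.001]
wrist_force: [-0.7, -8.3, 3.3]
gripper_width: 0.198
```

Call:
carry_out(jaw=[0,0,0,0,0], translation=[[0.003,0,0],[0.002,0,0],[0.001,0,0],[0,0,0],[0,0,0]], rotation=[[0,0,0],[0,0,0],[0,0,0],[0,0,0],[0,0,0]])

```text
time: 8.5
eef_pos: [0.5552, -0.0534, 0.1318]
ee_rot: [0.001, 0.746, 0.666, -0.0]
wrist_force: [-0.2, -7.1, 4.3]
gripper_width: 0.194
```

```bash
python3 st.py 5 side scene; python3 - <<'E'
import cv2
a=cv2.imread('pics/scene5.png')[170:270,270:430];cv2.imwrite('pics/z5.png',cv2.resize(a,None,fx=5,fy=5,interpolation=cv2.INTER_CUBIC))
a=cv2.imread('pics/scene5.png')[170:280,370:530];cv2.imwrite('pics/z5.png',cv2.resize(a,None,fx=5,fy=5,interpolation=cv2.INTER_CUBIC))
a=cv2.imread('pics/side5.png')[180:380,160:360];cv2.imwrite('pics/z6.png',cv2.resize(a,None,fx=3,fy=3,interpolation=cv2.INTER_CUBIC))
E
```

```text
8.6 [ 0.5551 -0.0534  0.1318] yaw 83.57238045454002 x tilt deg -0.13474883112618433 F [-0.6947 -6.6264  4.4233] [-0.9787  0.103   0.0186] 0.20149217739805025
```

View pics/z5.png

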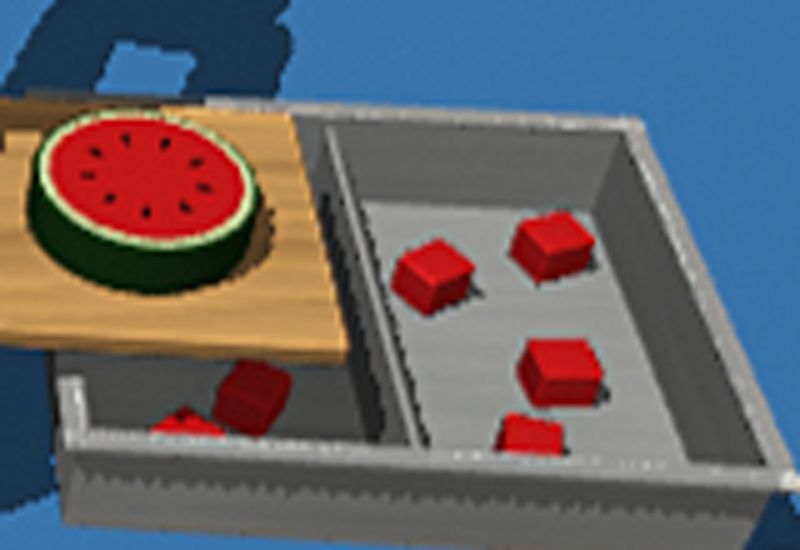

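View pics/z6.png

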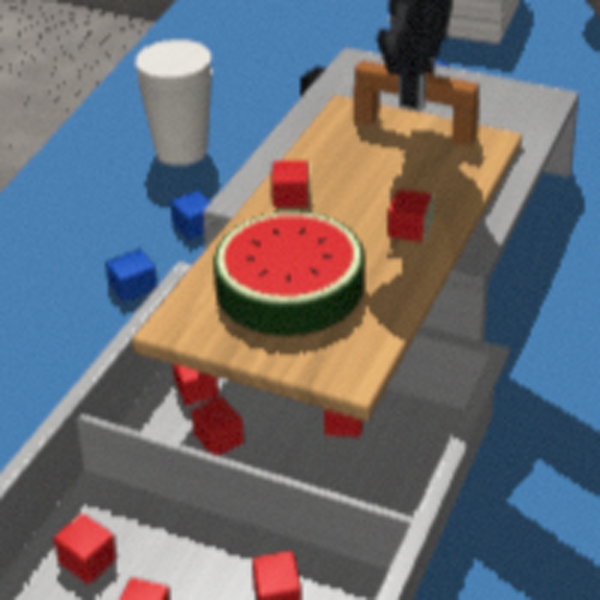

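```bash
cat > gap.py <<'E'
from h import *
np.set_printoptions(precision=4,suppress=True)
def gap(p,f,o,b,zb,d):
    T=lambda a:((a[1]+.5)/f+o[1]-.5,(a[0]+.5)/f+o[0]-.5)
    B=[ray(p,T(x),z) for x,z in zip(b,zb)];V=[ray(p,T(x),.065) for x in d]
    print('end',*B,'div',*V)
    e=V[1]-V[0];n=np.array([-e[1],e[0]])/np.hypot(*e[:2]);n*=np.sign(n[1])
    print('div normal',np.degrees(np.arctan2(n[1],n[0])),'gap',[(V[0]-x)[:2]@n for x in B],'width',np.linalg.norm(B[0]-B[1]),'divlen',np.linalg.norm(e))
E
python3 - <<'E'
from gap import *
p=read_camera('scene');d=read_camera('side')
gap(p,5,(370,170),[(293,113),(347,351)],(.104,.104),[(330,128),(412,446)])
gap(d,3,(160,180),[(135,342),(371,410)],(.104,.104),[(80,416),(410,519)])
for c in(p,d):
    for l,z in(('board_end',.09),('tub_mark',.065)):
        for r in spotter.mark_of(c,l)[:2]: print(l,r,ray(c,r['at'],z))
E
```

```text
end [0.5073 0.2814 0.104 ] [0.6857 0.2597 0.104 ] div [0.4721 0.319  0.065 ] [0.7102 0.292  0.065 ]
div normal 83.51783255243792 gap [np.float64(0.0334247834140914), np.float64(0.03483934139036641)] width 0.17967922676529444 divlen 0.23955151700034893
end [0.6757 0.2696 0.104 ] [0.5004 0.2877 0.104 ] div [0.7024 0.3098 0.065 ] [0.4618 0.3342 0.065 ]
div normal 84.22195797719384 gap [np.float64(0.04271841679103545), np.float64(0.042375335709781504)] width 0.1762163761121167 divlen 0.2418208308869581
board_end {'at': [219.4, 434.1], 'score': 0.91} [0.599  0.2749 0.09  ]
board_end {'at': [212.4, 357.3], 'score': 0.24} [0.5677 0.0873 0.09  ]
tub_mark {'at': [222.9, 445.7], 'score': 0.83} [0.5854 0.3137 0.065 ]
board_end {'at': [312.1, 241.4], 'score': 0.59} [0.589  0.2858 0.09  ]
tub_mark {'at': [330.0, 240.1], 'score': 0.59} [0.5841 0.3097 0.065 ]
```

Call:
carry_out(jaw=[0,0,0,0,0], translation=[[0.002,0,0],[0.004,0,0],[0.005,0,0],[0.005,0,0],[0.005,0,0]], rotation=[[0,0,0],[0,0,0],[0,0,0],[0,0,0],[0,0,0]])

```text
time: 9.4
eef_pos: [0.5577, -0.0329, 0.1321]
ee_rot: [0.002, 0.746, 0.666, -0.001]
wrist_force: [-0.9, -9.4, 6.1]
gripper_width: 0.195
```

Call:
carry_out(jaw=[0,0,0,0,0], translation=[[0.004,0,0],[0.003,0,0],[0.002,0,0],[0,0,0],[0,0,0]], rotation=[[0,0,0],[0,0,0],[0,0,0],[0,0,0],[0,0,0]])

```text
time: 9.9
eef_pos: [0.5588, -0.0238, 0.1322]
ee_rot: [0.002, 0.746, 0.666, -0.0]
wrist_force: [-1.4, -6.4, 6.0]
gripper_width: 0.2
```

```bash
python3 st.py 6 side scene; python3 - <<'E'
import cv2
a=cv2.imread('pics/scene6.png')[165:285,370:530];cv2.imwrite('pics/z7.png',cv2.resize(a,None,fx=5,fy=5,interpolation=cv2.INTER_CUBIC))
a=cv2.imread('pics/side6.png')[220:420,140:340];cv2.imwrite('pics/z8.png',cv2.resize(a,None,fx=3,fy=3,interpolation=cv2.INTER_CUBIC))
a=cv2.imread('pics/side6.png')[170:320,160:360];cv2.imwrite('pics/z9.png',cv2.resize(a,None,fx=4,fy=4,interpolation=cv2.INTER_CUBIC))
E
```

```text
10.0 [ 0.5588 -0.0238  0.1322] yaw 83.5800273797634 x tilt deg -0.1600809040928461 F [-0.3935 -7.2505  5.7695] [-1.1917  0.1543  0.0845] 0.19266273869773673
```

View pics/z7.png

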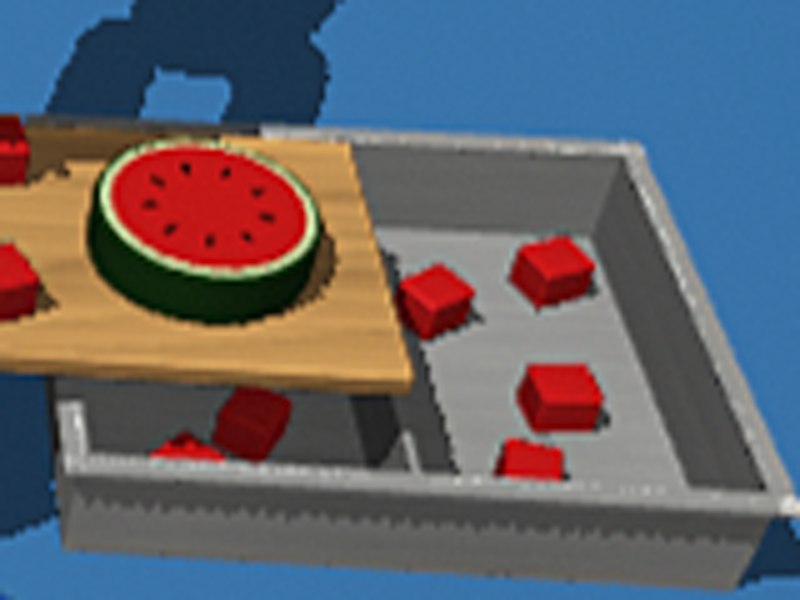

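View pics/z8.png

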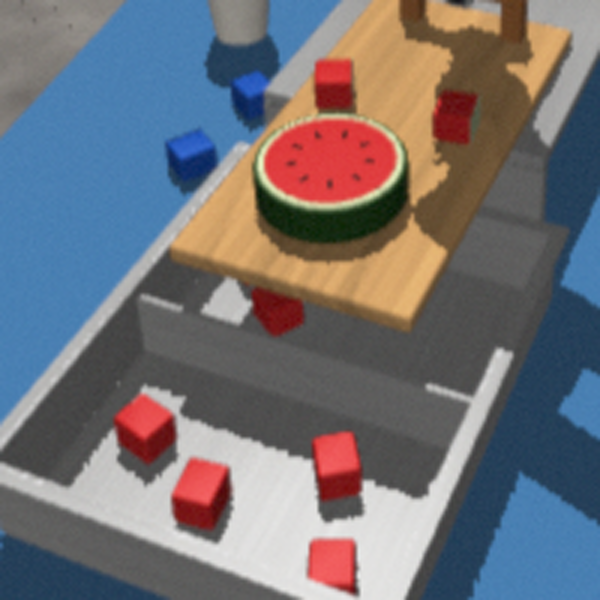

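View pics/z9.png

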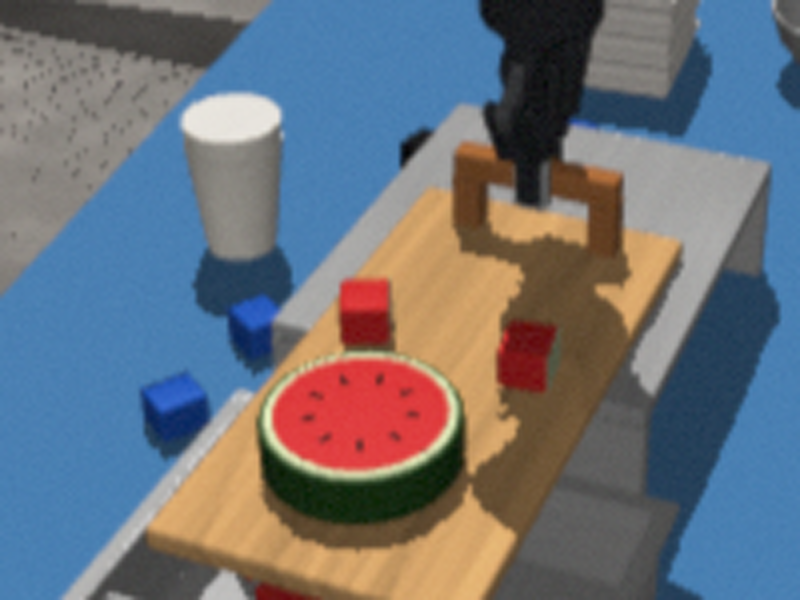

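```bash
cat > bundle.py <<'E'
from h import *
from scipy.optimize import least_squares
from scipy.spatial.transform import Rotation as R
np.set_printoptions(precision=4,suppress=True,linewidth=150)
C={'s':read_camera('scene'),'d':read_camera('side')}
def px(a,f,o): return np.array([(a[0]+.5)/f+o[0]-.5,(a[1]+.5)/f+o[1]-.5])
z1=lambda a:px(a,2.5,(220,165)); z2=lambda a:px(a,2.4,(140,170)); z3=lambda a:px(a,5,(370,180)); z4=lambda a:px(a,4,(140,260))
z5=lambda a:px(a,5,(370,170)); z6=lambda a:px(a,3,(160,180)); z7=lambda a:px(a,5,(370,165)); z8=lambda a:px(a,3,(140,220)); z9=lambda a:px(a,4,(160,170))
t=.104
def bp(h,y,X): # board point
    c,s=np.cos(y),np.sin(y);x=X[0]+.15;return np.array([h[0]+c*x-s*X[1],h[1]+s*x+c*X[1],X[2]])
h0,y0=(.5385,-.197),np.radians(81.6);h5,h6,y5=(.5551,-.0534),(.5588,-.0238),np.radians(83.58)
# (cam, kind, pt, px)
O=[('s','b0',(.18,.09,t),z1((388,66))),('s','b0',(.18,-.09,.09),z1((390,190))),('s','b0',(-.18,-.09,t),z1((20,157))),
('d','b0',(.18,-.09,t),z2((224,203))),('d','b0',(.18,.09,t),z2((389,243))),('d','b0',(-.18,.09,t),z2((499,73))),('d','b0',(-.18,-.09,t),z2((366,46))),
('s','b5',(.18,.09,t),z5((293,113))),('s','b5',(.18,-.09,t),z5((347,350))),('d','b5',(.18,-.09,t),z6((135,342))),('d','b5',(.18,.09,t),z6((371,410))),('d','b5',(-.18,.09,t),z6((522,136))),
('s','b6',(.18,.09,t),z7((350,142))),('s','b6',(.18,-.09,t),z7((412,378))),('d','b6',(.18,-.09,t),z8((172,252))),('d','b6',(.18,.09,t),z8((411,324))),('d','b6',(-.18,.09,t),z9((683,243))),('d','b6',(-.18,-.09,t),z9((430,190))),
('d','st',(-.15,.12,.09),z9((770,163))),('d','st',(-.15,-.12,.09),z9((465,104))),('d','st',(.15,-.12,.09),z2((214,196))),('d','st',(.15,.12,.09),z2((435,248))),('s','st',(.15,-.12,.09),z1((368,213))),('s','st',(-.15,-.12,.09),z1((53,195))),
('s','r',(-1,1),z1((388,58))),('s','r',(1,1),z7((641,145))),('s','r',(1,-1),z7((800,518))),('s','r',(-1,-1),z7((63,467))),('d','r',(-1,-1),z4((320,32))),('d','r',(-1,1),z4((758,146))),
('s','tb',(-.16,-.13,0),z7((65,549))),('s','tb',(.16,-.13,0),z7((740,588))),
('s','v',.06,z3((355,170))),('s','v',-.06,z3((389,300))),('s','v',.12,z3((330,80))),('s','v',-.12,z3((412,396))),('d','v',-.12,z4((192,236))),('d','v',.12,z4((622,377))),('d','v',0,z4((407,306)))]
def cp(n,k,X):
    c=C[n];Rr=R.from_rotvec(k[:3]).as_matrix()@c['R'];cen=-c['R'].T@c['t']+k[3:]
    v=c['mtx']@(Rr@(X-cen));return v[:2]/v[2]
def f(p,full=False):
    k={'s':p[:6],'d':p[6:12]};st=p[12:15];tb=[p[15],p[16],p[14]];lip=p[17:19];r=[]
    db=p[19:22]
    loc=lambda v,X:np.array([v[0]+np.cos(v[2])*X[0]-np.sin(v[2])*X[1],v[1]+np.sin(v[2])*X[0]+np.cos(v[2])*X[1],X[2]])
    for n,kd,X,o in O:
        if kd[0]=='b':
            h,y={'b0':(h0,y0),'b5':(h5,y5),'b6':(h6,y5)}[kd];e=cp(n,k[n],bp(np.array(h)+db[:2],y+db[2],X))-o
        elif kd=='st': e=cp(n,k[n],loc(st,X))-o
        elif kd=='r': e=cp(n,k[n],loc(tb,(X[0]*lip[0],X[1]*lip[1],.065)))-o
        elif kd=='tb': e=cp(n,k[n],loc(tb,X))-o
        elif kd=='v':
            a=cp(n,k[n],loc(tb,(0,X-.02,.065)));b=cp(n,k[n],loc(tb,(0,X+.02,.065)));q=b-a;q/=np.hypot(*q)
            e=np.array([q[0]*(o-a)[1]-q[1]*(o-a)[0]])*1.4
        r.append(e)
    if full: return r
    pr=np.concatenate([p[:3]/.004,p[3:6]/.002,p[6:9]/.004,p[9:12]/.002,db[:2]/.001,[db[2]/.005]])
    return np.concatenate(r+[pr])
x0=np.r_[np.zeros(12),.5636,-.0426,1.465,.583,.313,.167,.137,0,0,0]
r=least_squares(f,x0,loss='soft_l1');p=r.x
print(p);print(np.degrees(p[14]),r.cost)
for (n,kd,X,_),e in zip(O,f(p,True)): print(n,kd,X,e,end='; ')
u=np.array([np.cos(p[14]),np.sin(p[14])])
e=bp(np.array(h6)+p[19:21],y5+p[21],(.18,0,.09))
print('\nremaining',(p[15:17]-e[:2])@u,'lateral',(p[15:17]-e[:2])@[-u[1],u[0]])
print('tub beyond edge',(p[15:17]-p[12:14])@u-.15)
J=r.jac;cov=np.linalg.inv(J.T@J);g=np.zeros(22);g[15:17]=u;print('sd tub along',np.sqrt(g@cov@g))
E
python3 bundle.py
```

```text
[-0.0016 -0.0018  0.0002  0.0013 -0.0001  0.0028 -0.0023 -0.0008 -0.0032 -0.0003 -0.0008  0.0015  0.5617 -0.0438  1.4674  0.5837  0.3141  0.1689
  0.1367 -0.0002  0.0002  0.0041]
84.0755873804798 28.002734220355176
s b0 (0.18, 0.09, 0.104) [-1.0504  0.5973]; s b0 (0.18, -0.09, 0.09) [-0.4676  2.1412]; s b0 (-0.18, -0.09, 0.104) [-1.3551 -1.1798]; d b0 (0.18, -0.09, 0.104) [-1.0665 -0.6165]; d b0 (0.18, 0.09, 0.104) [0.7601 2.0737]; d b0 (-0.18, 0.09, 0.104) [0.9207 0.2142]; d b0 (-0.18, -0.09, 0.104) [-1.1524 -0.1786]; s b5 (0.18, 0.09, 0.104) [-0.6021 -0.1867]; s b5 (0.18, -0.09, 0.104) [ 0.4062 -0.3217]; d b5 (0.18, -0.09, 0.104) [-1.3126  0.3308]; d b5 (0.18, 0.09, 0.104) [-0.0935  0.728 ]; d b5 (-0.18, 0.09, 0.104) [ 0.6052 -0.2114]; s b6 (0.18, 0.09, 0.104) [-0.4753 -0.2945]; s b6 (0.18, -0.09, 0.104) [ 0.4618 -0.0208]; d b6 (0.18, -0.09, 0.104) [-1.4697 -0.507 ]; d b6 (0.18, 0.09, 0.104) [ 0.5005 -0.1261]; d b6 (-0.18, 0.09, 0.104) [0.4925 0.1983]; d b6 (-0.18, -0.09, 0.104) [-0.432  -0.0711]; d st (-0.15, 0.12, 0.09) [0.7371 0.6384]; d st (-0.15, -0.12, 0.09) [-1.3933  0.5177]; d st (0.15, -0.12, 0.09) [-1.4357 -0.2003]; d st (0.15, 0.12, 0.09) [0.4011 0.9693]; s st (0.15, -0.12, 0.09) [-0.3066 -0.1579]; s st (-0.15, -0.12, 0.09) [-1.2572 -0.2289]; s r (-1, 1) [-0.5799  0.1795]; s r (1, 1) [-0.3401  0.3092]; s r (1, -1) [ 0.6309 -0.9302]; s r (-1, -1) [0.0344 0.6051]; d r (-1, -1) [0.2313 0.8699]; d r (-1, 1) [0.2786 0.7705]; s tb (-0.16, -0.13, 0) [-0.5933  0.5895]; s tb (0.16, -0.13, 0) [-1.6371  0.9831]; s v 0.06 [-1.36]; s v -0.06 [-1.9784]; s v 0.12 [-1.3261]; s v -0.12 [-3.0034]; d v -0.12 [1.1904]; d v 0.12 [3.9069]; d v 0 [2.3815]; 
remaining 0.008499040205435557 lateral 0.011413078783836851
tub beyond edge 0.2083193553859594
sd tub along 0.001758020085510268
```

```bash
sed -e "s/p\[19:22\]$/p[19:22]; zv=p[22]/; s/X-.02,.065/X-.02,zv/; s/X+.02,.065/X+.02,zv/; s/,0,0,0\]$/,0,0,0,.065]/; s/np.zeros(22)/np.zeros(23)/" bundle.py > b2.py; python3 b2.py | sed 's/;/\n/g' | grep -v ' b\| st'
sed -e "s/^('s','r',(-1.*$//; s/^('s','tb'.*$//" b2.py > b3.py; sed -i "s/'r',/'r',/" b3.py; python3 b3.py | tail -3
```

```text
[-0.0019 -0.0003 -0.0012  0.0007  0.      0.0017 -0.0023 -0.0006 -0.0021 -0.0003  0.0006  0.0019  0.5618 -0.0444  1.4634  0.5846  0.3121  0.1679
  0.1369 -0.0001 -0.0001  0.0037  0.0557]
83.84431698312453 16.7765634040581
 s r (-1, 1) [ 0.0121 -0.0052]
 s r (1, 1) [-0.1294  0.2149]
 s r (1, -1) [ 0.5269 -0.7096]
 s r (-1, -1) [0.2727 0.607 ]
 d r (-1, -1) [0.5197 0.1641]
 d r (-1, 1) [0.2982 0.4209]
 s tb (-0.16, -0.13, 0) [-0.7329  0.5332]
 s tb (0.16, -0.13, 0) [-1.2982  1.1946]
 s v 0.06 [0.2853]
 s v -0.06 [0.0059]
 s v 0.12 [0.0836]
 s v -0.12 [-0.7703]
 d v -0.12 [-0.8968]
 d v 0.12 [0.847]
 d v 0 [-0.1918]
 
remaining 0.006892448670678052 lateral 0.01057258996639836
sd tub along 0.0014822868415985207
s b0 (0.18, 0.09, 0.104) [-0.5132  0.6187]; s b0 (0.18, -0.09, 0.09) [0.1101 2.2245]; s b0 (-0.18, -0.09, 0.104) [-1.0078 -1.009 ]; d b0 (0.18, -0.09, 0.104) [-0.7457 -0.9005]; d b0 (0.18, 0.09, 0.104) [0.9548 1.7966]; d b0 (-0.18, 0.09, 0.104) [1.0987 0.1356]; d b0 (-0.18, -0.09, 0.104) [-0.8968 -0.2789]; s b5 (0.18, 0.09, 0.104) [ 0.0375 -0.2145]; s b5 (0.18, -0.09, 0.104) [ 1.1
[... 551 characters left out ...]
.15, 0.12, 0.09) [0.1642 0.8609]; s st (0.15, -0.12, 0.09) [-0.0322  0.1323]; s st (-0.15, -0.12, 0.09) [-1.0976 -0.4375]; s v 0.06 [0.3145]; s v -0.06 [0.1746]; s v 0.12 [0.0158]; s v -0.12 [-0.499]; d v -0.12 [-0.6784]; d v 0.12 [0.7881]; d v 0 [-0.1119]; 
remaining 0.006847204283037028 lateral -0.05269713380198596
tub beyond edge 0.20656931424497418Traceback (most recent call last):
  File "b3.py", line 50, in <module>
    J=r.jac;cov=np.linalg.inv(J.T@J);g=np.zeros(23);g[15:17]=u;print('sd tub along',np.sqrt(g@cov@g))
                ~~~~~~~~~~~~~^^^^^^^
    ainv = _umath_linalg.inv(a, signature=signature)
    raise LinAlgError("Singular matrix")
numpy.linalg.LinAlgError: Singular matrix
```

Call:
carry_out(jaw=[0,0,0,0,0], translation=[[0.001,0,0.0003],[0.002,0,0.0003],[0.002,0,0.0002],[0.0015,0,0],[0.0007,0,0]], rotation=[[0,0,0],[0,0,0],[0,0,0],[0,0,0],[0,0,0]])

```text
time: 10.8
eef_pos: [0.56, -0.0175, 0.1321]
ee_rot: [0.003, 0.746, 0.666, -0.0]
wrist_force: [-1.1, -10.4, 9.2]
gripper_width: 0.197
```

Call:
carry_out(jaw=[0,0,0,0], translation=[[0,0,0],[0,0,0],[0,0,0],[0,0,0]], rotation=[[0,0,0],[0,0,0],[0,0,0],[0,0,0]])

```text
time: 11.2
eef_pos: [0.56, -0.0174, 0.1321]
ee_rot: [0.003, 0.746, 0.666, -0.0]
wrist_force: [-1.6, -9.7, 9.1]
gripper_width: 0.202
```

```bash
python3 st.py 7 side scene
```

```text
11.3 [ 0.56   -0.0174  0.1321] yaw 83.5733086848265 x tilt deg -0.2267923323252205 F [-0.9862 -9.2253  7.9631] [-1.6051  0.42    0.0839] 0.19315644397564494
```

View pics/side7.png

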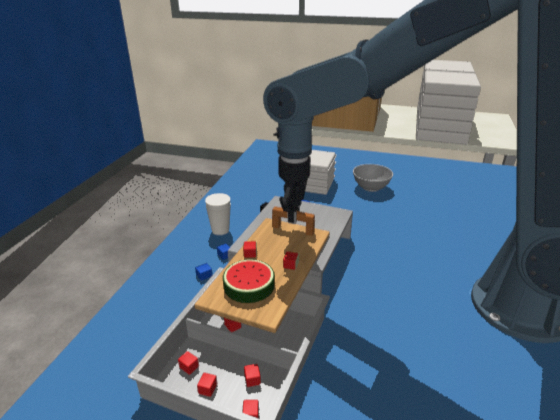

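View pics/scene7.png

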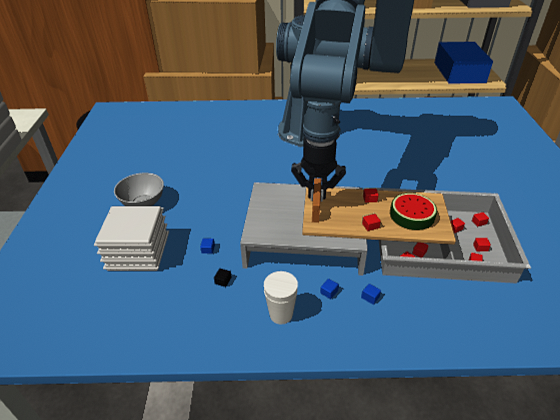

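Call:
carry_out(jaw=[0,0,0,0,0], translation=[[0.0005,0,0.0004],[0.0004,0,0.0004],[0,0,0],[0,0,0],[0,0,0]], rotation=[[0,0.12,0],[0,0.12,0],[0,0,0],[0,0,0],[0,0,0]])

```text
time: 11.8
eef_pos: [0.5601, -0.0171, 0.1317]
ee_rot: [0.001, 0.746, 0.666, 0.001]
wrist_force: [-3.1, -12.0, 11.8]
gripper_width: 0.196
```

```bash
python3 st.py 8 side scene; python3 - <<'E'
import cv2
a=cv2.imread('pics/scene8.png')[165:285,370:530];cv2.imwrite('pics/za.png',cv2.resize(a,None,fx=5,fy=5,interpolation=cv2.INTER_CUBIC))
a=cv2.imread('pics/side8.png')[220:420,140:340];cv2.imwrite('pics/zb.png',cv2.resize(a,None,fx=3,fy=3,interpolation=cv2.INTER_CUBIC))
E
```

```text
11.9 [ 0.5601 -0.017   0.1317] yaw 83.57579273296389 x tilt deg -0.04019577776205 F [ -2.9871 -11.1955  11.6646] [-1.8417  0.6449  0.1241] 0.1994551284689217
```

View pics/za.png

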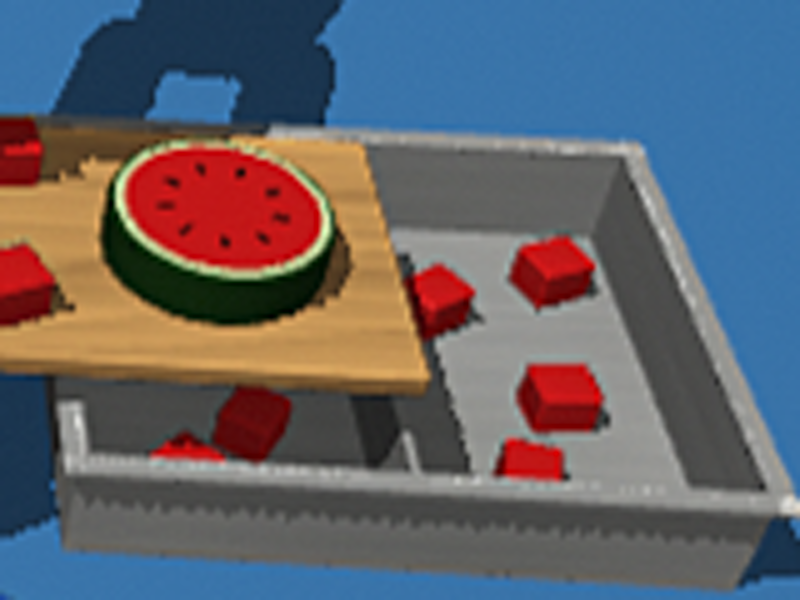

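View pics/zb.png

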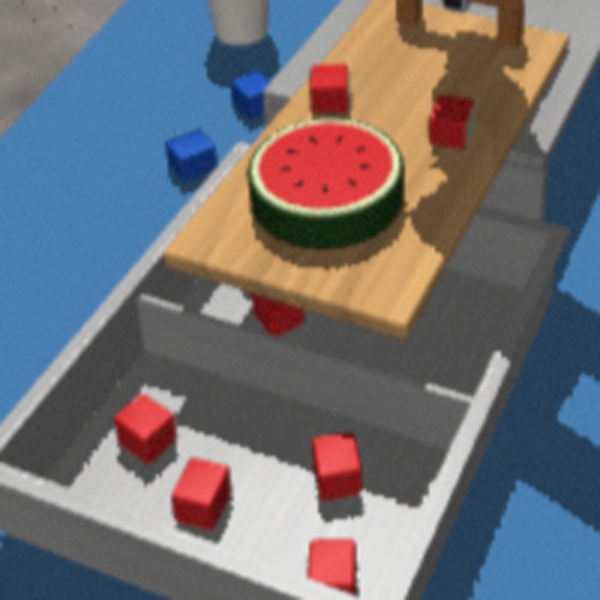

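```bash
python3 - <<'E'
from gap import *
p=read_camera('scene');d=read_camera('side')
gap(p,5,(370,165),[(364,143),(430,379)],(.104,.104),[(330,153),(412,471)])
gap(d,3,(140,220),[(167,262),(406,330)],(.104,.104),[(140,296),(470,399)])
for c in(p,d):
    for l,z in(('board_end',.09),('tub_mark',.065)):
        for r in spotter.mark_of(c,l)[:1]: print(l,r,ray(c,r['at'],z))
E
```

```text
end [0.5124 0.3174 0.104 ] [0.6885 0.2975 0.104 ] div [0.4721 0.319  0.065 ] [0.7102 0.292  0.065 ]
div normal 83.51783255243792 gap [np.float64(-0.002913471902031242), np.float64(-0.0031158251615863858)] width 0.17719477189101399 divlen 0.23955151700034893
end [0.6771 0.3109 0.104 ] [0.5061 0.3253 0.104 ] div [0.7024 0.3098 0.065 ] [0.4618 0.3342 0.065 ]
div normal 84.22195797719381 gap [np.float64(0.0015183488033889247), np.float64(0.004375380703788383)] width 0.1715756565152785 divlen 0.2418208308869581
board_end {'at': [221.0, 445.6], 'score': 0.75} [0.6056 0.3017 0.09  ]
tub_mark {'at': [222.6, 445.6], 'score': 0.58} [0.5842 0.3138 0.065 ]
board_end {'at': [321.4, 233.2], 'score': 0.9} [0.5955 0.3142 0.09  ]
tub_mark {'at': [330.5, 238.1], 'score': 0.59} [0.5875 0.312  0.065 ]
```

```bash
sed -e "s/^h0,y0=.*/&;h7=(.5601,-.017)/; s/'b6':(h6,y5)}/'b6':(h6,y5),'b7':(h7,y5)}/; s/bp(np.array(h6)/bp(np.array(h7)/; s/^('d','st',(-.15,.12/('s','b7',(.18,.09,t),z7((364,143))),('s','b7',(.18,-.09,t),z7((430,379))),('d','b7',(.18,-.09,t),z8((167,262))),('d','b7',(.18,.09,t),z8((406,330))),\n&/" b2.py > b4.py; python3 b4.py | tail -3| sed 's/;/\n/g' | grep 'b7\|rem\|tub\|sd'
```

```text
remaining 0.0001544154449614147 lateral 0.011169103370771103
tub beyond edge 0.20701240826215253
sd tub along 0.0014085616327454472
```

```bash
python3 st.py 9; python3 -c "
from bench import env
print(env.hand_in())"
```

```text
12.3 [ 0.5601 -0.0171  0.1317] yaw 83.5750894526701 x tilt deg -0.040088244301600934 F [ -2.8456 -11.232   11.8809] [-1.8398  0.6224  0.037 ] 0.1933651888887894
the job is handed in; nothing more can be done
None
```

I slid the board about 181 mm straight out along the stand and handed the job in at 12.3 s with the gripper still holding the handle. The board sat about 2° skewed at the start, so I turned it square to the stand as it moved.

**Position:** A combined fit of both cameras and the arm's own position puts the outer end 0.2 mm (±1.5 mm) short of the divider's centre line. The end's middle is about 11 mm to one side of the divider's middle. I didn't correct that sideways offset, because the slide was to be straight.

**Level:** The gripper's tilt reads 0.04° and the handle is back at the height where I gripped it. It is pressing down with about 12 N.

**Melon and surroundings:** The slice and both chunks are still on the board in the last pictures. The tub, boxes, bowl and cups look untouched.

**Checks that disagreed:**
- **Single cameras:** On its own, the scene camera puts the end 3 mm past the divider, and the side camera puts it 1.5–4 mm short. The fit averages these out.
- **Divider height:** The cameras see the divider's top edge at about 56 mm, not the listed 65 mm. With the listed height, the fit puts the end about 1.6 mm short.
- **Network markers:** The trained networks' markers scatter more, with their end and divider points up to about 12 mm apart. I did not rely on them for the final position.

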